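Fit the last spice tin into the sprung spice drawer and feel that all lie below the rim

TASK

Put the spice tin that stands outside the cedar spice drawer into the row: tuck its foot into the narrow gap in front of the sprung pusher plate, make it push the plate back until the tin stands upright between the plate and the other tins, and press it down until it stands on the drawer floor. Then check by touch: run the fingertips lightly along the tin tops, starting on the tin at the drawer's front, over the others, onto the one you added, so that you know nothing stands above the rim. All four tins must end upright below the rim with everything else left where it is.

Things in the scene. Friction and masses are not known exactly. Their poses are not given: they have to be found in the camera images.
- drawer: Open cedar drawer, fixed: 238 long (its x) x 80 wide (y) x 95 high (z up), brass knob outside its front board (+x end). Origin: under the middle of its inside. Floor top at z 8, level rim at z 95. Inside: x -107 to 107, y -31 to 31, side boards 9 thick. One row of tins along x stands towards the front board; the pusher is at the -x end.
- pusher (a joint): Spring-fed steel pusher plate, 54 wide, sliding along the drawer's x. 0 m: at its stop, the plate's face towards the tins at drawer x -27; grows to 0.045 as it is pushed to -x. The spring returns it with 2.5 N (3 N at 0.045). The face is upright up to drawer z 75; the lip above it bends back to -x by 38 degrees from upright, its top edge at z 88.
- pusher_lip (a point): Top edge of the lip, 4 lower than the tops of seated tins: drawer x -37, z 88 while the pusher is at 0; moves with it.
- tin_spare: The tin to put away: plain rectangular tinplate spice tin with slip lid and paper band, 36 thick (its x) x 56 wide (y) x 84 tall (z), edges rounded 3, 0.08 to 0.15 kg, standing on the worktop outside the drawer. Origin: centre of its underside. A half turn about z makes no difference.
- tin_spare_top (a point): Centre of tin_spare's top, 84 above its origin. Gripped near the top with the fingertips kept above the rim, the tin goes only part of the way down; let go, the spring pinches it there (friction 2 to 6 N), standing proud, until it is pushed down from above; the force jumps when it meets the floor.
- tin_front: Loose tin like tin_spare, standing in the drawer at the front board, at about drawer x 88. Axes parallel to the drawer's, origin at the centre of its underside, on the drawer floor: its top is at drawer z 92, 3 below the rim.
- tin_front_top (a point): Centre of tin_front's top.
- tin_mid: Loose tin like tin_spare, standing in the drawer, second from the front, at about drawer x 50. Axes and origin as tin_front.
- tin_mid_top (a point): Centre of tin_mid's top.
- tin_rear: Loose tin like tin_spare, standing in the drawer, third from the front, at about drawer x 12. Its face towards the pusher is at about drawer x -6: about 21 mm are open between it and the plate, less than a tin. Axes and origin as tin_front.
- tin_rear_top (a point): Centre of tin_rear's top.
- clip_jar: Bystander: glass jar with clip lid, 90 across, 114 tall. Origin: centre of its underside.
- cup: Bystander: white ceramic cup with a handle at its +y, 78 across without the handle, 85 tall. Origin: centre of its underside.
- silicone_lid: Bystander: grey silicone lid lying flat, 104 across, 22 tall with its knob.
- mate_straw: Bystander: steel mate straw lying flat along its x, 190 long, 12 high.
- mate_cup: Bystander: dark wooden mate cup, 68 across, 82 tall.
- sugar_bowl: Bystander: white ceramic bowl, 110 across, 55 tall.

How it is judged:
By the outcome, as a careful person would: the job done as asked, in the order asked, and still so for the second after the job is handed in, with the robot touching nothing.
It also fails if it takes over 58 s, if anything falls off the work surface, if the arm or the gripper's body presses on something with over 40 N, if the wrist force passes 120 N, or if a joint passes its speed limit or range.

ROBOT

A 6-joint arm with a two-finger parallel gripper is mounted at the origin on the work surface. World frame = base frame: x ahead of the robot, y to its left, z up, the work surface at z = 0. Lengths are in m, angles in rad, forces in N, time in s.
With the tool pointing down it reaches from about 0.275 to 0.85 m from the base axis. Payload 19 kg.
Tool frame: the origin (TCP) lies at the very end of the fingers, on their centre line; the grasp point (between the pads) lies 19 mm behind it; z points along the fingers, x is the direction in which the jaws open and shut, and the axes are right-handed (so a half turn about z gives the same grasp; the last joint's range is limited). The gripper opens to 85 mm and grips with 20 to 120 N. Pads are 22 mm wide; open, the fingers measure 114 mm over their backs; the gripper's body (76 mm by 85 mm) begins 54 mm behind the grasp point. The pads swing forward as they close: fully open they stand 13 mm farther back than shut.
Start: joints at [1.182, 0.15, 1.437, -0, 1.554, -0.134], TCP at [0.145, 0.556, 0.231] pointing down, gripper open.
Joint ranges: [-2.8, 2.8], [-0.68, 2.1], [0.12, 2.68], [-1.39, 4.53], [0.16, 2.79], [-2.81, 2.81]. Speed limits (rad/s): [1.89, 1.89, 2.22, 3.01, 3.01, 3.01].

INTERFACE

Orientations are given as a unit quaternion [w, x, y, z].
In Python, from workcell import ctrl gives the robot as it stands.
- The arm moves only by the tool arm_command, never from a script. Its argument "targets" is a list of rows, each a list of 3 entries, a list of its own where there are three numbers: the closure in counts, from 0 (fully open) to 255 (shut), then the shift along the tool's x, y, z in mm, then the turn, a rotation vector about the tool's x, y, z in degrees. A call has 1 to 8 rows; each row shifts and turns the commanded pose from where the row before left it, along the tool's axes as they then stand; what a row does not reach is not made up. A row lasts 1/10 s, in which the tool goes at most 50 mm and 8.59 degrees, less where a joint would pass 70% of its speed; a pose out of reach is approached as far as the arm can. A call with a gripper value outside its range is refused whole. The fingers move at their own pace and stop on an object; the grip force is fixed at half the most. Time passes only in rows, so rows that do not move let the fingers close. It gives the time, the measured TCP pose, the force and the opening at its end, in the units of the state.
- ctrl.get_state(): the state, without advancing time (a new reading comes with each control period).
- ctrl.camera(name): name is "scene" or "top" or "wrist"; returns (picture, depth): 400x640x3 uint8, red, green, blue; 400x640 float32, m along the optical axis (not along the pixel's ray), 0 where there is no reading.
- ctrl.get_calibration(name): a dict with "fx", "fy", "cx", "cy" (pixels), "rvec" (rotation vector, rad) and "tvec" (3), from world to camera coordinates, as OpenCV has them. Camera axes: x right, y down, z forward; pixel columns grow to the right and rows downward; lengths in m; the calibration is good to about 2 mm. The wrist camera is an equidistant fisheye: a pixel r from the principal point sees the ray r / f radians off the axis. A picture is of the moment at which its call begins: read the wrist's pose just before it. get_calibration takes no time and is no camera call; for the wrist camera it gives the pose at the moment of the call.
- ctrl.finish_job(): hands the job in, once; it reports no verdict.
The state is a dict: "time_s": time; "joint_pos": joint angles; "qvel": joint speeds; "joint_efforts": joint torques, N m; "ee_pos": TCP position; "ee_rot": TCP orientation; "wrist_force": force on the tool from outside, world axes, zero at the start; "ft_torque": the same for the moment, N m; "opening": opening from 0.0 (shut) to 1.0 (fully open).
Only numpy, scipy, OpenCV 4.12 (cv2) and the standard library are available. Lean on these libraries where they do the work, as an engineer would, in place of code of your own. Each camera call takes 0.05 s, during which the arm holds its last target. There are 200 camera calls.

## Working session

There is one attempt and no reset: what is moved stays moved. The work goes in short steps, Python scripts to look and compute and a tool call to move; the robot and the scene stay as the last step left them, time stands still between calls to the robot, and variables do not carry over. Pictures are saved under pics/ and viewed, about 8 in all and at most 12, crops included, and the job is handed in when it is done.

Besides the shell and the picture viewer there is one more tool, called as name(argument=value, ...) on one line, values as JSON. arm_command: Moves the arm, as the interface text tells. Its arguments: {"type":"object","properties":{"targets":{"type":"array","items":{"type":"array"}}},"required":["targets"]}

```bash
mkdir -p pics; ls; cat > h.py <<'E'
import numpy as np, cv2
from scipy.spatial.transform import Rotation as R
from workcell import ctrl
def cloud(name):
    c=ctrl.get_calibration(name); im,d=ctrl.camera(name)
    v,u=np.mgrid[0:400,0:640]; 
    p=np.stack([(u-c['cx'])/c['fx']*d,(v-c['cy'])/c['fy']*d,d],-1)
    Rm=cv2.Rodrigues(np.array(c['rvec'],float))[0]
    w=(p-np.array(c['tvec']).ravel())@Rm
    w[d==0]=np.nan
    return im,d,w
def save(n,im): cv2.imwrite('pics/'+n,im[...,::-1])
E
python3 - <<'E'
from h import *
im,d,w=cloud('top'); save('top.png',im); np.savez('top.npz',im=im,w=w)
im2,d2,w2=cloud('scene'); save('scene.png',im2); np.savez('scene.npz',im=im2,w=w2)
print(ctrl.get_state())
E
```

```text
pics
{'time_s': 0.1, 'joint_pos': array([ 1.18200953e+00,  1.50879749e-01,  1.43793744e+00, -3.39972508e-05,
        1.55376513e+00, -1.34001122e-01]), 'qvel': array([-0.00135531, -0.0011106 , -0.00271504,  0.00090448,  0.00168716,
       -0.00090465]), 'joint_efforts': array([ 4.30088636e-03, -7.14368463e+01, -5.71797574e+01, -4.63934759e-05,
        7.18394236e-03,  3.93729363e-05]), 'ee_pos': array([0.14487265, 0.55623498, 0.23078256]), 'ee_rot': array([ 2.62305578e-04,  7.91213348e-01,  6.11540018e-01, -4.19933322e-04]), 'wrist_force': array([ 0.95938368, -0.51306371,  0.88767188]), 'ft_torque': array([-0.00348918, -0.01768798,  0.00662132]), 'opening': 1.0068188738017387}
```

View pics/top.png

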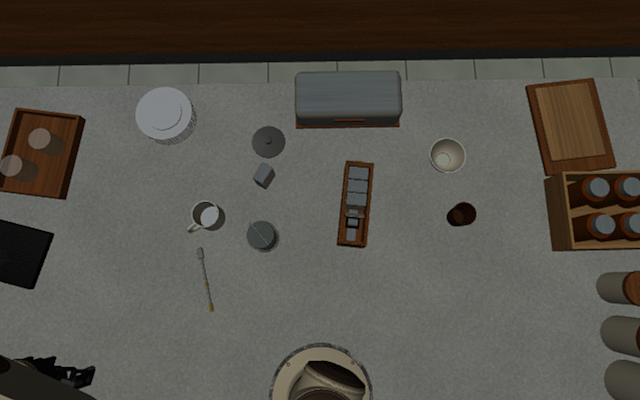

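View pics/scene.png

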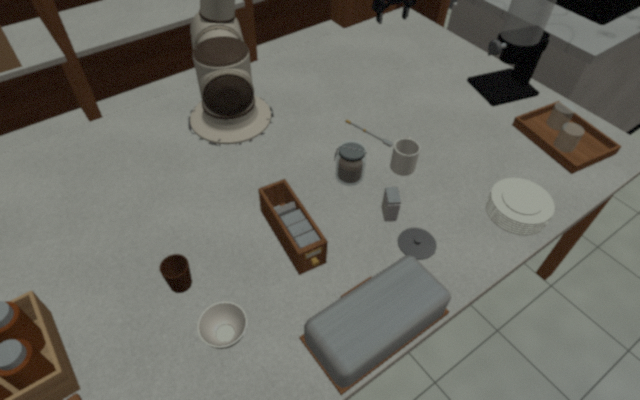

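The top view shows the drawer at (355,205), with its front end up at row 160 and the tins at rows 168–205. The pusher is near row 220. The spare tin is at (263,175), between the grey lid (268,140) and the clip jar (262,235). Next I'll measure them.

```bash
python3 - <<'E'
from h import *
for n,box_t,box_d in (('top',(155,195,245,285),(150,255,325,385)),('scene',(180,230,375,408),(170,280,250,335))):
    z=np.load(n+'.npz'); w=z['w']
    def rect(box,lo,hi,nm):
        a,b,c,d=box; p=w[a:b,c:d].reshape(-1,3); p=p[(p[:,2]>lo)&(p[:,2]<hi)]
        r=cv2.minAreaRect((p[:,:2]*1000).astype(np.float32)); print(n,nm,len(p),np.median(p[:,2]),r)
    rect(box_t,.074,.095,'spare'); rect(box_d,.083,.12,'drawer'); rect(box_d,.03,.12,'drawer30')
z=np.load('top.npz');w=z['w']
for v in range(156,250,3): print(v,[tuple(np.round(w[v,u]*1000).astype(int)) for u in (int(358-(v-165)*0.08),)] )
for nm,(u,v) in dict(lid=(268,142),jar=(262,235)).items(): print(nm,w[v,u])
cv2.imwrite('pics/c.png',cv2.resize(z['im'][150:255,240:390,::-1],None,fx=5,fy=5,interpolation=cv2.INTER_CUBIC))
E
```

```text
top spare 244 0.08266415804331323 ((626.0289916992188, 152.55987548828125), (36.3531494140625, 56.08499526977539), 58.75435256958008)
top drawer 1540 0.09222838310396553 ((532.7193603515625, -112.03591918945312), (80.20500946044922, 239.08497619628906), 82.44642639160156)
top drawer30 1978 0.09125447992634025 ((539.6187744140625, -112.9508285522461), (80.20500946044922, 253.15695190429688), 82.44642639160156)
scene spare 235 0.08395315675485053 ((630.0188598632812, 154.1819610595703), (36.74201965332031, 58.31718826293945), 57.135459899902344)
scene drawer 1907 0.0929512590435152 ((535.9508666992188, -110.47257232666016), (81.60340118408203, 242.10986328125), 82.15386962890625)
scene drawer30 3169 0.08944626644597849 ((542.7938232421875, -111.93093872070312), (81.95507049560547, 257.8831787109375), 82.65354919433594)
156 [(np.int64(695), np.int64(-132), np.int64(2))]
159 [(np.int64(686), np.int64(-131), np.int64(2))]
162 [(np.int64(650), np.int64(-121), np.int64(92))]
165 [(np.int64(639), np.int64(-120), np.int64(99))]
168 [(np.int64(633), np.int64(-118), np.int64(91))]
171 [(np.int6
[... 763 characters left out ...]
)]
216 [(np.int64(495), np.int64(-102), np.int64(86))]
219 [(np.int64(494), np.int64(-106), np.int64(31))]
222 [(np.int64(484), np.int64(-105), np.int64(40))]
225 [(np.int64(476), np.int64(-106), np.int64(32))]
228 [(np.int64(470), np.int64(-104), np.int64(15))]
231 [(np.int64(461), np.int64(-104), np.int64(11))]
234 [(np.int64(452), np.int64(-104), np.int64(11))]
237 [(np.int64(444), np.int64(-104), np.int64(6))]
240 [(np.int64(435), np.int64(-103), np.int64(4))]
243 [(np.int64(419), np.int64(-93), np.int64(93))]
246 [(np.int64(414), np.int64(-97), np.int64(40))]
249 [(np.int64(409), np.int64(-100), np.int64(-4))]
lid [0.74033954 0.14540189 0.01856446]
jar [0.44432504 0.15000843 0.10935216]
```

View pics/c.png

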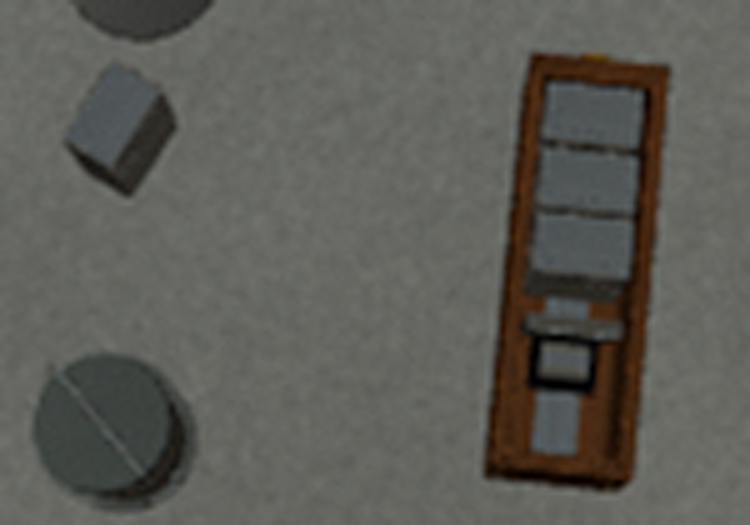

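```bash
cat >> h.py <<'E'
def tool():
    s=ctrl.get_state(); q=s['ee_rot']; return s,np.array(s['ee_pos'])*1000,R.from_quat([q[1],q[2],q[3],q[0]])
def want(yaw,tilt=0):
    # tool x at yaw deg, z down; tilt: lean the tool's upper end towards -(tool x)
    y=np.radians(yaw); c,s=np.cos(y),np.sin(y)
    r0=R.from_matrix(np.array([[c,s,0],[s,-c,0],[0,0,-1]]))
    return r0*R.from_rotvec([0,np.radians(tilt),0])
def go(pos,rot):
    s,p,r=tool()
    print('turn(deg)',np.round((r.inv()*rot).as_rotvec(degrees=True),2),'| shift if turned first',np.round(rot.inv().apply(np.array(pos)-p),1),'| shift now-frame',np.round(r.inv().apply(np.array(pos)-p),1))
    print('t',s['time_s'],'pos',np.round(p,1),'F',np.round(s['wrist_force'],2),'open',round(s['opening'],3))
E
python3 - <<'E'
from h import *
go([628,153,231],want(58))
r=want(0,20); print(r.apply([0,0,1]))
E
```

```text
turn(deg) [ 0.    0.06 17.4 ] | shift if turned first [-8.590e+01  6.234e+02 -2.000e-01] | shift now-frame [-268.5  569.2   -0. ]
t 0.1 pos [144.9 556.2 230.8] F [ 0.96 -0.51  0.89] open 1.007
[ 0.34202014  0.         -0.93969262]
```

arm_command(targets=[[0,[0,0,0],[0,0,5.8]],[0,[0,0,0],[0,0,5.8]],[0,[0,0,0],[0,0,5.8]],[0,[-6,44,0],[0,0,0]],[0,[-6,44,0],[0,0,0]],[0,[-6,44,0],[0,0,0]],[0,[-6,44,0],[0,0,0]],[0,[-6,44,0],[0,0,0]]])

```text
time_s: 0.9
ee_pos: [0.3166, 0.413, 0.2311]
ee_rot: [0.0, 0.875, 0.485, -0.0]
wrist_force: [0.9, 0.1, -0.5]
opening: 0.997
```

arm_command(targets=[[0,[-6,44,0],[0,0,0]],[0,[-6,44,0],[0,0,0]],[0,[-6,44,0],[0,0,0]],[0,[-6,44,0],[0,0,0]],[0,[-6,44,0],[0,0,0]],[0,[-6,44,0],[0,0,0]],[0,[-6,44,0],[0,0,0]],[0,[-6,44,0],[0,0,0]]])

```text
time_s: 1.7
ee_pos: [0.5898, 0.1856, 0.231]
ee_rot: [-0.0, 0.875, 0.485, -0.0]
wrist_force: [-0.3, 1.5, 0.3]
opening: 1.002
```

arm_command(targets=[[0,[-8,40,0],[0,0,0]],[0,[0,11,0],[0,0,0]],[0,[0,0,0],[0,0,0]],[0,[0,0,0],[0,0,0]]])

```text
time_s: 2.1
ee_pos: [0.6271, 0.1539, 0.231]
ee_rot: [-0.0, 0.875, 0.485, -0.0]
wrist_force: [-0.1, 1.1, -0.3]
opening: 1.0
```

```bash
cat >> h.py <<'E'
def wcloud():
    c=ctrl.get_calibration('wrist'); im,d=ctrl.camera('wrist')
    v,u=np.mgrid[0:400,0:640]; x=(u-c['cx'])/c['fx']; y=(v-c['cy'])/c['fy']; th=np.hypot(x,y)+1e-9
    k=np.tan(np.minimum(th,1.5))/th; p=np.stack([x*k*d,y*k*d,d],-1)
    Rm=cv2.Rodrigues(np.array(c['rvec'],float))[0]; w=(p-np.array(c['tvec']).ravel())@Rm
    w[(d==0)|(th>1.3)]=np.nan
    return im,d,w*1000
def rect(w,lo,hi,c,rad):
    p=w.reshape(-1,3); p=p[(p[:,2]>lo)&(p[:,2]<hi)&(np.hypot(p[:,0]-c[0],p[:,1]-c[1])<rad)]
    return len(p),np.median(p[:,2]),cv2.minAreaRect(p[:,:2].astype(np.float32))
E
python3 - <<'E'
from h import *
im,d,w=wcloud(); save('w1.png',im); np.savez('w1.npz',im=im,w=w)
print(rect(w,76,92,(628,153),50)); print(rect(w,90,102,(534,-111),150))
go([628,153,231],want(58))
E
```

```text
(2090, np.float64(84.16321863327929), ((628.8998413085938, 155.30970764160156), (36.298580169677734, 56.70305252075195), 57.2245979309082))
(4618, np.float64(92.956761885205), ((528.81640625, -108.6828384399414), (83.10625457763672, 225.98880004882812), 82.30105590820312))
turn(deg) [-0.02  0.    0.05] | shift if turned first [-0.5  1.6  0.3] | shift now-frame [-0.5  1.6  0.3]
t 2.15 pos [626.9 154.3 231.3] F [1.02 0.46 0.6 ] open 0.999
```

View pics/w1.png

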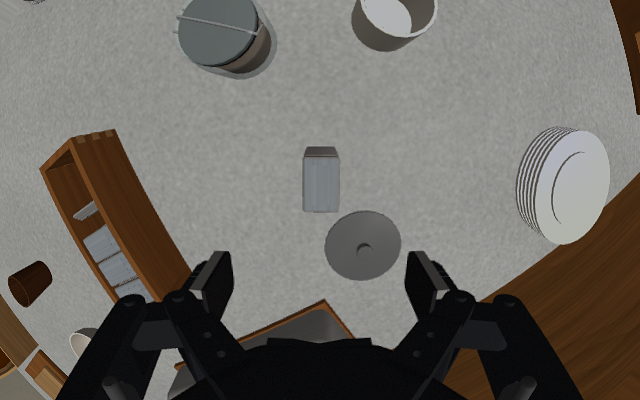

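The wrist view shows the tin centred between the fingers at (321,182). The lid is behind it at (362,245), with the drawer on the left. Descending to grip.

arm_command(targets=[[0,[2,1,30],[0,0,0.7]],[0,[0,0,40],[0,0,0]],[0,[0,0,40],[0,0,0]],[0,[0,0,30],[0,0,0]],[0,[0,0,17],[0,0,0]],[0,[0,0,10],[0,0,0]],[0,[0,0,0],[0,0,0]],[255,[0,0,0],[0,0,0]]])

```text
time_s: 2.95
ee_pos: [0.6298, 0.155, 0.0655]
ee_rot: [0.0, 0.877, 0.48, 0.001]
wrist_force: [0.3, 0.3, -0.2]
opening: 0.856
```

arm_command(targets=[[255,[0,0,0],[0,0,0]],[255,[0,0,0],[0,0,0]],[255,[0,0,0],[0,0,0]],[255,[0,0,0],[0,0,0]],[255,[0,0,0],[0,0,0]]])

```text
time_s: 3.45
ee_pos: [0.6301, 0.1544, 0.0654]
ee_rot: [0.0, 0.878, 0.479, 0.001]
wrist_force: [-1.3, -1.7, 6.8]
opening: 0.402
```

arm_command(targets=[[255,[0,0,-20],[0,0,0]],[255,[0,0,-40],[0,0,0]],[255,[0,0,-40],[0,0,0]],[255,[0,0,-40],[0,0,0]],[255,[0,0,-35],[0,0,8]],[255,[0,0,0],[0,0,8]],[255,[0,0,0],[0,0,8]],[255,[0,0,0],[0,0,8]]])

```text
time_s: 4.25
ee_pos: [0.6296, 0.1544, 0.2398]
ee_rot: [0.0, 0.976, 0.216, 0.0]
wrist_force: [-0.3, -0.5, -1.9]
opening: 0.409
```

arm_command(targets=[[255,[0,0,0],[0,0,8]],[255,[0,0,0],[0,0,8]],[255,[0,0,0],[0,0,8]],[255,[0,0,0],[0,0,8]],[255,[0,0,0],[0,0,1]],[255,[0,0,0],[0,0,0]]])

```text
time_s: 4.85
ee_pos: [0.6296, 0.1545, 0.2394]
ee_rot: [0.0, 0.998, -0.066, 0.0]
wrist_force: [0.7, -0.1, -0.6]
opening: 0.403
```

```bash
python3 - <<'E'
from h import *
go([500,-106,240],want(-7.7))
E
```

```text
turn(deg) [ 0.01 -0.01  0.18] | shift if turned first [-93.5 275.5  -0.6] | shift now-frame [-94.4 275.2  -0.5]
t 4.85 pos [629.6 154.5 239.4] F [ 0.66 -0.14 -0.6 ] open 0.403
```

arm_command(targets=[[255,[-13,39,0],[0,0,0]],[255,[-13,39,0],[0,0,0]],[255,[-13,39,0],[0,0,0]],[255,[-13,39,0],[0,0,0]],[255,[-13,39,0],[0,0,0]],[255,[-13,39,0],[0,0,0]],[255,[-15,41,0],[0,0,0]],[255,[0,0,0],[0,0,0]]])

```text
time_s: 5.65
ee_pos: [0.4988, -0.1091, 0.2397]
ee_rot: [0.001, 0.998, -0.067, 0.0]
wrist_force: [1.4, 1.2, -1.4]
opening: 0.404
```

```bash
python3 - <<'E'
from h import *
im,d,w=wcloud(); save('w2.png',im); np.savez('w2.npz',im=im,w=w)
print(rect(w,88,102,(534,-111),150))
go([500,-106,240],want(-7.7))
E
```

```text
(10802, np.float64(93.09361526769781), ((535.1201171875, -109.41268920898438), (80.14752197265625, 238.52386474609375), 82.56966400146484))
turn(deg) [ 0.03 -0.03  0.01] | shift if turned first [ 0.  -1.4 -0.3] | shift now-frame [ 0.  -1.4 -0.3]
t 5.7 pos [ 499.8 -107.4  239.7] F [ 1.44  0.12 -0.65] open 0.407
```

View pics/w2.png

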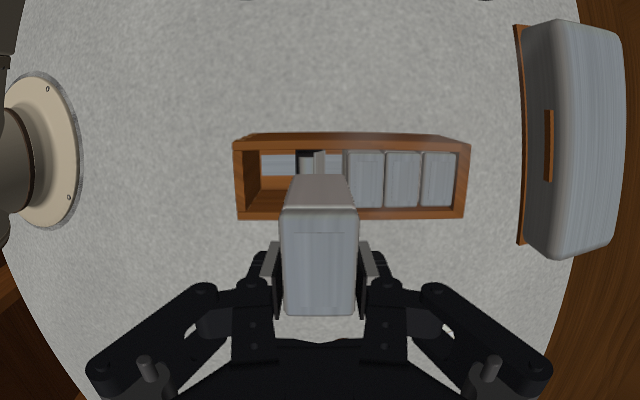

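Wrist view: the tin is held straight between the pads (face 282–356, rows 175–315). The drawer below spans (235–470, 135–218), with the gap just behind the tin. Next, where the held tin sits in the gripper, and the drawer-frame details.

```bash
python3 - <<'E'
from h import *
w=np.load('w2.npz')['w']
p=w[165:320,275:362].reshape(-1,3); p=p[(p[:,2]>150)]
s,P,r=tool(); t=r.inv().apply(p-P)
f=t[np.abs(t[:,0])<14]
# side face points
print('tool-frame ranges x,y,z pct', np.nanpercentile(f,[1,10,50,90,99],axis=0).round(1))
for z0 in range(-20,70,10):
    m=(t[:,2]>z0)&(t[:,2]<z0+10); 
    if m.sum()>20: print(z0,m.sum(),np.percentile(t[m],[2,50,98],axis=0).round(1).tolist())
C=np.array([535.1,-109.4,0]); D=R.from_euler('z',-7.43,degrees=True)
q=D.inv().apply(w.reshape(-1,3)-C).reshape(w.shape)
for name,m in (('tins',(abs(q[...,2]-92)<2.5)&(abs(q[...,1])<20)&(q[...,0]>-10)&(q[...,0]<106)),('lip',(q[...,2]>60)&(q[...,2]<93)&(abs(q[...,1])<27)&(q[...,0]>-60)&(q[...,0]<-15))):
    a=q[m]; print(name,len(a),np.percentile(a,[1,50,99],axis=0).round(1).tolist())
h,_=np.histogram(q[(abs(q[...,2]-92)<2.5)&(abs(q[...,1])<20)][:,0],np.arange(-12,112,2)); print(h.tolist())
# sides
ins=q[(q[...,2]>92)&(abs(q[...,0])<60)]; print('rim y',np.percentile(ins[:,1],[1,99]).round(1), 'board y', np.percentile(ins[ins[:,1]<0][:,1],[1,99]).round(1),np.percentile(ins[ins[:,1]>0][:,1],[1,99]).round(1))
E
```

```text
tool-frame ranges x,y,z pct [[-13.7 -28.7 -20.2]
 [-11.2 -28.3 -19.6]
 [ -0.  -13.7 -18.7]
 [ 11.2  16.5  17.4]
 [ 13.7  25.4  54.8]]
-20 8068 [[-17.3, -28.3, -19.9], [-0.0, -6.8, -18.8], [17.0, 24.7, -12.9]]
-10 503 [[-20.3, -28.7, -9.6], [-1.4, -27.8, -4.3], [19.1, -9.2, -0.3]]
0 400 [[-16.6, -28.8, 0.4], [-0.2, -28.3, 4.1], [16.1, -27.5, 9.7]]
10 330 [[-17.1, -28.8, 10.6], [-0.2, -28.3, 14.1], [16.4, -26.9, 19.5]]
20 295 [[-16.7, -28.7, 20.3], [0.0, -28.2, 25.5], [16.5, -27.2, 29.7]]
30 249 [[-16.8, -28.8, 30.5], [0.0, -28.2, 36.3], [16.4, -26.3, 39.8]]
40 177 [[-17.5, -28.6, 40.1], [-0.6, -28.3, 44.6], [16.2, -26.6, 49.8]]
50 188 [[-16.5, -28.8, 50.3], [-0.6, -28.3, 53.8], [16.4, -27.2, 59.5]]
60 42 [[-15.7, -28.4, 60.2], [-1.6, -28.3, 61.0], [14.3, -27.9, 62.3]]
tins 4002 [[-6.3, -19.6, 90.0], [45.3, 0.7, 92.3], [105.2, 19.5, 94.0]]
lip 267 [[-40.8, 4.7, 72.9], [-35.0, 16.2, 83.4], [-29.9, 26.8, 88.3]]
[0, 4, 52, 63, 70, 83, 80, 80, 79, 80, 84, 83, 78, 80, 76, 78, 78, 76, 81, 56, 32, 86, 82, 78, 84, 74, 80, 74, 78, 72, 81, 75, 73, 74, 73, 74, 72, 64, 19, 5, 80, 79, 66, 73, 75, 65, 65, 76, 60, 73, 69, 63, 65, 70, 62, 64, 62, 44, 80, 17, 15]
rim y [-31.8  36. ] board y [-37.9  -0.1] [ 0.4 36.8]
```

```bash
cat >> h.py <<'E'
C=np.array([535.1,-109.4,0]); YAW=-7.43; D=R.from_euler('z',YAW,degrees=True)
def pose(Px,Pz,th,y=-0.3):
    a=np.radians(th); c,s=np.cos(a),np.sin(a)
    return C+D.apply([Px+18*c-65*s,y,Pz+18*s+65*c]), want(YAW,th)
def where():
    s,p,r=tool(); q=D.inv().apply(p-C); z=r.apply([0,0,1]); z=D.inv().apply(z); th=np.degrees(np.arctan2(z[0],-z[2]))
    b=D.inv().apply(p+r.apply([-18,0,65])-C)
    print('t',round(s['time_s'],2),'TCP drawer',q.round(1),'tilt',th.round(2),'P',b.round(1),'F drawer',D.inv().apply(s['wrist_force']).round(2),'open',round(s['opening'],3))
E
python3 - <<'E'
from h import *
where(); W=[(-29,125,25),(-29,84,25),(-40,80,25),(-50,71,25),(-50,71,0),(-50,33,0),(-43,33,0)]
go(*pose(*W[0]))
for a,b in zip(W,W[1:]):
    (p,r),(p2,r2)=pose(*a),pose(*b); print(b,'shift pre-frame',r.inv().apply(p2-p).round(1),'post',r2.inv().apply(p2-p).round(1))
# per-row shifts of rotation about P, 5 rows of 5 deg
for t in range(25,0,-5):
    (p,r),(p2,r2)=pose(-50,71,t),pose(-50,71,t-5); print(t,r.inv().apply(p2-p).round(1),(r.inv()*r2).as_rotvec(degrees=True).round(1))
E
```

```text
t 5.7 TCP drawer [-35.3  -2.6 239.7] tilt 0.03 P [-53.2  -2.6 174.7] F drawer [ 1.41  0.31 -0.65] open 0.407
turn(deg) [ 0.08 24.97 -0.25] | shift if turned first [-24.8  -2.3  41.6] | shift now-frame [-4.9 -2.3 48.2]
t 5.7 pos [ 499.8 -107.4  239.7] F [ 1.44  0.12 -0.65] open 0.407
(-29, 84, 25) shift pre-frame [-17.3   0.   37.2] post [-17.3   0.   37.2]
(-40, 80, 25) shift pre-frame [-11.7  -0.   -1. ] post [-11.7  -0.   -1. ]
(-50, 71, 25) shift pre-frame [-12.9   0.    3.9] post [-12.9   0.    3.9]
(-50, 71, 0) shift pre-frame [25.8  0.  13.7] post [29.2  0.   1.5]
(-50, 33, 0) shift pre-frame [ 0.  0. 38.] post [ 0.  0. 38.]
(-43, 33, 0) shift pre-frame [7. 0. 0.] post [7. 0. 0.]
25 [ 5.6 -0.   1.8] [ 0. -5. -0.]
20 [ 5.6 -0.   1.8] [ 0. -5.  0.]
15 [5.6 0.  1.8] [-0. -5.  0.]
10 [5.6 0.  1.8] [ 0. -5. -0.]
5 [ 5.6 -0.   1.8] [-0. -5.  0.]
```

arm_command(targets=[[255,[0,0,0],[0,0,-0.2]],[255,[0,0,0],[0,6.2,0]],[255,[0,0,0],[0,6.2,0]],[255,[0,0,0],[0,6.3,0]],[255,[0,0,0],[0,6.3,0]],[255,[-12,-1,20],[0,0,0]],[255,[-13,-1.3,21.5],[0,0,0]],[255,[0,0,0],[0,0,0]]])

```text
time_s: 6.5
ee_pos: [0.4947, -0.1009, 0.1883]
ee_rot: [0.013, 0.975, -0.062, 0.214]
wrist_force: [-0.1, -0.3, -0.9]
opening: 0.407
```

```bash
python3 - <<'E'
from h import *
im,d,w=wcloud(); save('w3.png',im); where(); go(*pose(-29,84,25))
E
```

```text
t 6.55 TCP drawer [-40.1   2.8 190.5] tilt 24.89 P [-29.1   2.8 123.9] F drawer [ 0.33 -0.53 -0.27] open 0.407
turn(deg) [-0.05  0.11  0.06] | shift if turned first [-16.9   3.1  36.2] | shift now-frame [-16.9   3.1  36.2]
t 6.55 pos [ 495.7 -101.5  190.5] F [ 0.26 -0.57 -0.27] open 0.407
```

View pics/w3.png

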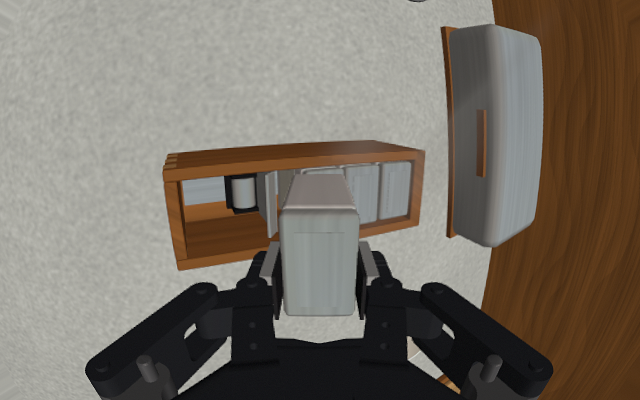

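The wrist view shows the tin tilted, with its foot at (318,175) over the gap and the plate just left at (270,205). The sideways reading disagrees with the commanded shift by about 3 mm, so I'll average several readings.

```bash
cat >> h.py <<'E'
def avg(n=6):
    L=[]
    for i in range(n):
        ctrl.camera('wrist'); s,p,r=tool(); L.append(np.r_[D.inv().apply(p-C),D.inv().apply(s['wrist_force'])])
    L=np.array(L); print('avg',L.mean(0).round(2),'sd',L.std(0).round(2),'t',s['time_s']); return L.mean(0)
E
python3 - <<'E'
from h import *
m=avg(8); where()
im,d,w=wcloud(); print(rect(w,88,100,(534,-111),150))
s,P,r=tool(); t=r.inv().apply(w[180:310,290:350].reshape(-1,3)-P); m=(t[:,2]>5)&(t[:,2]<55); 
# tin side face in drawer frame, same camera
f=D.inv().apply(w[180:310,290:350].reshape(-1,3)-C); print('side y',np.median(f[m][:,1]))
E
```

```text
avg [-3.9240e+01  1.8500e+00  1.9218e+02  1.9000e-01  3.0000e-02 -7.7000e-01] sd [0.2  0.26 0.33 0.46 0.57 0.61] t 6.95
t 6.95 TCP drawer [-39.5   1.6 191.7] tilt 25.03 P [-28.4   1.6 125.2] F drawer [ 0.06  0.73 -0.85] open 0.408
(10139, np.float64(94.2230194946123), ((535.0236206054688, -109.68072509765625), (80.94895935058594, 238.947509765625), 82.65104675292969))
side y 31.671867993617248
```

arm_command(targets=[[255,[-6,2.8,13],[0,0,0]],[255,[-6,0,13],[0,0,0]],[255,[-4,0,9],[0,0,0]],[255,[-1,0,2],[0,0,0]],[255,[0,0,0],[0,0,0]],[255,[0,0,0],[0,0,0]]])

```text
time_s: 7.6
ee_pos: [0.496, -0.1055, 0.1511]
ee_rot: [0.014, 0.974, -0.064, 0.216]
wrist_force: [0.1, 0.2, -0.9]
opening: 0.406
```

```bash
python3 - <<'E'
from h import *
avg(4); where()
im,d,w=wcloud(); print(rect(w,88,100,(534,-111),150))
s,P,r=tool(); t=r.inv().apply(w[180:310,290:350].reshape(-1,3)-P); m=(t[:,2]>5)&(t[:,2]<55)
f=D.inv().apply(w[180:310,290:350].reshape(-1,3)-C); print('side y',np.median(f[m][:,1]))
a,_=ctrl.camera('scene'); cv2.imwrite('pics/s3.png',np.hstack([cv2.resize(a[150:290,230:350,::-1],None,fx=3.4,fy=3.4,interpolation=cv2.INTER_CUBIC),cv2.resize(im[90:290,200:440,::-1],(392,476))[:476]]) if 0 else cv2.resize(a[130:290,220:380,::-1],None,fx=3.7,fy=3.7,interpolation=cv2.INTER_CUBIC))
save('w4.png',im)
E
```

```text
avg [-3.9350e+01 -1.2100e+00  1.5102e+02 -1.8000e-01  9.0000e-02 -1.2500e+00] sd [0.05 0.01 0.09 0.32 0.41 0.5 ] t 7.8
t 7.8 TCP drawer [-39.4  -1.2 150.9] tilt 25.03 P [-28.2  -1.2  84.4] F drawer [ 0.25  0.62 -1.31] open 0.406
(13626, np.float64(94.04468201266181), ((535.1575927734375, -109.82244110107422), (80.6536865234375, 238.8912811279297), 82.46054077148438))
side y 28.84704779582281
```

View pics/w4.png

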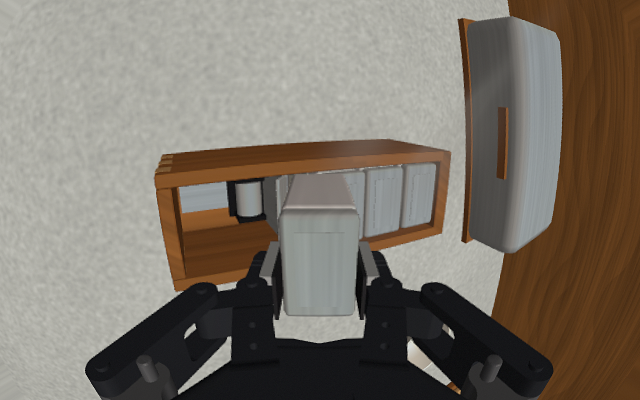

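The foot sits in front of the lip at (318,180), and there's no contact force yet. Pushing the plate back in small steps.

arm_command(targets=[[255,[-4,0,0],[0,0,0]],[255,[-4,0,0],[0,0,0]],[255,[-4,0,0],[0,0,0]],[255,[-4,0,1],[0,0,0]],[255,[-4,0,1],[0,0,0]],[255,[-4,0,1],[0,0,0]],[255,[0,0,0],[0,0,0]],[255,[0,0,0],[0,0,0]]])

```text
time_s: 8.7
ee_pos: [0.4783, -0.1038, 0.1421]
ee_rot: [0.016, 0.973, -0.064, 0.221]
wrist_force: [2.9, 2.2, 30.1]
opening: 0.405
```

```bash
python3 - <<'E'
from h import *
avg(3); where()
im,d,w=wcloud(); s,P,r=tool()
q=D.inv().apply(w.reshape(-1,3)-C).reshape(w.shape)
a=q[(q[...,2]>80)&(q[...,2]<91)&(q[...,1]<26)&(q[...,1]>5)&(q[...,0]>-85)&(q[...,0]<-25)]; print('lip',len(a),np.percentile(a,[1,10,50,99],axis=0).round(1).tolist())
t=r.inv().apply(w[180:310,280:360].reshape(-1,3)-P)
for z0 in (0,15,30,45): m=(t[:,2]>z0)&(t[:,2]<z0+12)&(t[:,1]>-30)&(t[:,1]<-26.5); print(z0,m.sum(),np.percentile(t[m][:,0],[2,50,98]).round(1))
print('bottom z',np.nanpercentile(t[(abs(t[:,0])<12)&(t[:,1]<-26)][:,2],99))
E
```

```text
avg [-57.04  -1.84 142.12   2.3    2.85  30.34] sd [0.01 0.   0.   0.08 0.48 0.25] t 8.85
t 8.85 TCP drawer [-57.   -1.8 142.1] tilt 25.6 P [-45.2  -2.   75.7] F drawer [ 2.2   2.35 29.99] open 0.404
lip 96 [[-55.9, 14.8, 80.7], [-55.3, 16.9, 84.0], [-54.2, 22.0, 87.0], [-48.3, 25.9, 88.9]]
0 126 [-16.8  -0.8  18.2]
15 86 [-17.3  -1.2  18.6]
30 38 [-17.3   4.   18.9]
45 30 [-22.5 -20.2  18.5]
bottom z 42.36142695286881
```

A 30 N upward force means something is bearing on the foot, so I'll look before going on.

```bash
python3 - <<'E'
from h import *
im,d,w=wcloud(); s,P,r=tool(); np.savez('w5.npz',im=im,w=w)
cv2.imwrite('pics/w5.png',cv2.resize(im[120:330,150:460,::-1],None,fx=2.5,fy=2.5,interpolation=cv2.INTER_CUBIC))
t=r.inv().apply(w.reshape(-1,3)-P).reshape(w.shape); q=D.inv().apply(w.reshape(-1,3)-C).reshape(w.shape)
for v in range(165,320,8): print(v,'tool',t[v,318].round(0),'drawer',q[v,318].round(0))
m=(q[...,2]>86)&(q[...,2]<98)&(abs(q[...,1])<20)&(q[...,0]>-14)&(q[...,0]<106)
h,_=np.histogram(q[m][:,0],np.arange(-14,108,2)); print(h.tolist())
for a in range(-10,106,8):
    k=m&(q[...,0]>a)&(q[...,0]<a+8); print(a,np.median(q[k][:,2]).round(1) if k.any() else None,end=' ')
E
```

```text
165 tool [  0. -38.  52.] drawer [-34.  36.  95.]
173 tool [  0. -33.  52.] drawer [-34.  31.  95.]
181 tool [  0. -31.  39.] drawer [-40.  29. 107.]
189 tool [  0. -30.  23.] drawer [-47.  28. 121.]
197 tool [  0. -30.   6.] drawer [-54.  29. 136.]
205 tool [  0. -29.  -4.] drawer [-58.  28. 145.]
213 tool [  0. -30. -16.] drawer [-64.  28. 157.]
221 tool [  0. -27. -18.] drawer [-65.  25. 158.]
229 tool [  0. -23. -19.] drawer [-65.  22. 159.]
237 tool [  0. -20. -20.] drawer [-65.  18. 160.]
245 tool [  0. -16. -18.] drawer [-65.  14. 159.]
253 tool [  0. -12. -19.] drawer [-65.  10. 160.]
261 tool [  0.  -8. -19.] drawer [-65.   6. 159.]
269 tool [  0.  -4. -19.] drawer [-65.   2. 160.]
277 tool [  0.   0. -19.] drawer [-65.  -2. 160.]
285 tool [  0.   5. -20.] drawer [-65.  -6. 160.]
293 tool [  0.  10. -19.] drawer [-65. -11. 159.]
301 tool [  0.  14. -20.] drawer [-65. -16. 160.]
309 tool [  0.  20. -18.] drawer [-65. -22. 158.]
317 tool [ -0. 168. 158.] drawer [  11. -170.   -0.]
[0, 0, 1, 27, 42, 58, 77, 107, 116, 117, 108, 114, 120, 102, 108, 97, 115, 79, 96, 94, 46, 93, 146, 105, 104, 92, 90, 89, 92, 80, 89, 83, 87, 77, 83, 68, 67, 74, 45, 9, 32, 183, 99, 70, 76, 70, 60, 73, 63, 70, 61, 64, 59, 63, 61, 44, 58, 47, 26, 173]
-10 92.0 -2 92.5 6 92.6 14 92.6 22 91.8 30 92.1 38 92.5 46 92.5 54 92.4 62 90.3 70 92.2 78 92.5 86 92.7 94 92.5 102 92.9
```

View pics/w5.png

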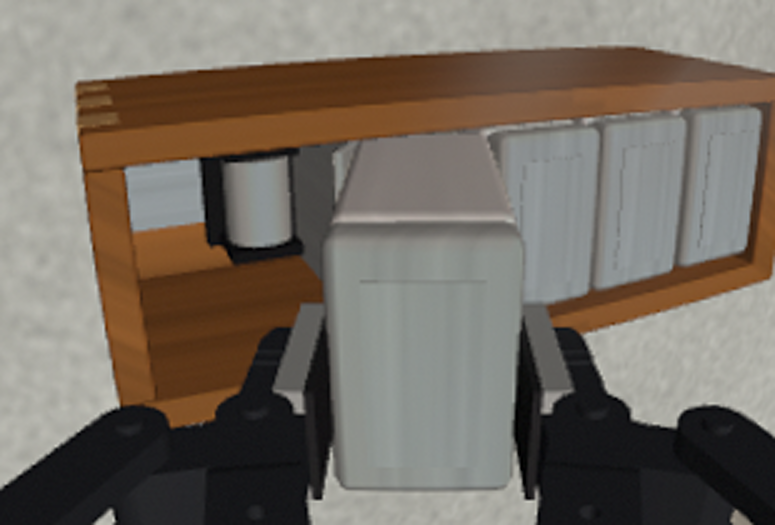

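```bash
python3 - <<'E'
from h import *
s,p,r=tool(); F=D.inv().apply(s['wrist_force']); M=D.inv().apply(s['ft_torque'])*1000
print('F',F.round(2),'M Nmm',M.round(0),'lever x',(-M[1]/F[2]).round(1),'y',(M[0]/F[2]).round(1))
# lever for a contact at given drawer pt relative to TCP
q=D.inv().apply(p-C); print(q)
for n,c in dict(P=(-45,0,76),corner=(-13,0,91),cornery=(-13,28,91),Py=(-45,28,76)).items(): print(n,np.cross(np.array(c)-q,F).round(0))
# wrist flange refs
for b in (0,100,150,200,250): o=q+D.inv().apply(r.apply([0,0,-b])); print(b,o.round(0),[np.cross(np.array(c)-o,F).round(0).tolist() for c in ((-45,0,76),(-13,0,91))])
w=np.load('w5.npz')['w']; t=r.inv().apply(w.reshape(-1,3)-p).reshape(w.shape)
f=t[182:212,290:348].reshape(-1,3); f=f[(f[:,1]<-26)&(f[:,1]>-33)]
A=np.c_[f[:,0],f[:,2],np.ones(len(f))]; k=np.linalg.lstsq(A,f[:,1],rcond=None)[0]; print('side plane y=ax+bz+c',k.round(3),'deg',np.degrees(k[:2]).round(2))
E
```

```text
F [ 2.43  2.66 30.33] M Nmm [  657. -3007.   129.] lever x 99.2 y 21.7
[-57.0122525   -1.83844572 142.13490128]
P [ 232. -525.   28.]
corner [  192. -1459.   113.]
cornery [ 1041. -1459.    45.]
Py [1081. -525.  -40.]
0 [-57.  -2. 142.] [[232.0, -525.0, 28.0], [192.0, -1459.0, 113.0]]
100 [-100.   -2.  232.] [[463.0, -2054.0, 143.0], [423.0, -2988.0, 228.0]]
150 [-122.   -1.  277.] [[579.0, -2819.0, 201.0], [539.0, -3753.0, 286.0]]
200 [-143.   -1.  323.] [[695.0, -3583.0, 259.0], [655.0, -4517.0, 344.0]]
250 [-165.   -1.  368.] [[811.0, -4348.0, 317.0], [771.0, -5282.0, 402.0]]
side plane y=ax+bz+c [-2.0000e-03 -9.0000e-03 -2.9981e+01] deg [-0.1  -0.53]
```

Wrist load is 30 N up against only 2.4 N along x. That fits the corner dragging down the sloped lip with high friction. I'll back out the same way, lean the tin to about 40°, and tuck the corner below the lip's bend before pushing.

arm_command(targets=[[255,[4,0,-4],[0,0,0]],[255,[4,0,-2],[0,0,0]],[255,[5,0,-1],[0,0,0]],[255,[5,0,0],[0,0,0]],[255,[6,0,0],[0,0,0]],[255,[0,0,-4],[0,0,0]],[255,[0,0,0],[0,0,0]],[255,[0,0,0],[0,0,0]]])

```text
time_s: 9.75
ee_pos: [0.4921, -0.1049, 0.1575]
ee_rot: [0.014, 0.974, -0.064, 0.216]
wrist_force: [0.3, 0.0, -0.7]
opening: 0.41
```

```bash
python3 - <<'E'
from h import *
avg(3); where()
im,d,w=wcloud(); s,p,r=tool(); t=r.inv().apply(w.reshape(-1,3)-p).reshape(w.shape)
f=t[182:212,290:348].reshape(-1,3); f=f[(f[:,1]<-26)&(f[:,1]>-33)]
A=np.c_[f[:,0],f[:,2],np.ones(len(f))]; k=np.linalg.lstsq(A,f[:,1],rcond=None)[0]; print('side plane',k.round(3))
print(rect(w,88,100,(534,-111),150)); top=t[225:310,300:336,2]; print('top z',np.nanmedian(top))
q=D.inv().apply(w.reshape(-1,3)-C).reshape(w.shape)
a=q[(q[...,2]>80)&(q[...,2]<91)&(q[...,1]<26)&(q[...,1]>5)&(q[...,0]>-85)&(q[...,0]<-25)]; print('lip',len(a),np.percentile(a,[1,10,50,99],axis=0).round(1).tolist())
go(*pose(-26,100,40))
for th in (25,32.5): (p,r),(p2,r2)=pose(-26,100,th),pose(-26,100,th+7.5); print(r.inv().apply(p2-p).round(1))
E
```

```text
avg [-4.3160e+01 -1.1200e+00  1.5752e+02 -3.0000e-02 -3.3000e-01 -5.7000e-01] sd [0.02 0.01 0.01 0.63 0.39 0.28] t 9.9
t 9.9 TCP drawer [-43.2  -1.1 157.5] tilt 24.99 P [-32.   -1.2  91. ] F drawer [-0.75  0.22 -0.2 ] open 0.406
side plane [-3.0000e-03 -3.0000e-03 -2.9959e+01]
(13012, np.float64(94.03663643961409), ((535.1561279296875, -109.82513427734375), (80.7957534790039, 239.07046508789062), 82.44213104248047))
top z -18.849706887537856
lip 230 [[-41.0, 5.8, 80.5], [-40.6, 8.8, 81.7], [-38.5, 16.8, 86.5], [-32.6, 25.8, 88.9]]
turn(deg) [ 0.04 15.01 -0.06] | shift if turned first [-5.9 -0.8 -9.9] | shift now-frame [-8.3 -0.8 -8. ]
t 9.95 pos [ 492.2 -105.   157.6] F [-0.43  0.55 -1.62] open 0.406
[-8.6  0.  -1.8]
[-8.6 -0.  -1.8]
```

arm_command(targets=[[255,[-4,0,-4],[0,7.5,0]],[255,[-4.8,0,-3.5],[0,7.5,0]],[255,[0,0,0],[0,0,0]],[255,[-4,0,5],[0,0,0]],[255,[-4,0,5],[0,0,0]],[255,[-3,0,4],[0,0,0]],[255,[0,0,0],[0,0,0]],[255,[0,0,0],[0,0,0]]])

```text
time_s: 10.75
ee_pos: [0.482, -0.1035, 0.142]
ee_rot: [0.022, 0.938, -0.061, 0.341]
wrist_force: [0.6, -0.6, -0.2]
opening: 0.407
```

```bash
python3 - <<'E'
from h import *
avg(3); where(); go(*pose(-25,76,40))
E
```

```text
avg [-5.3410e+01 -1.1100e+00  1.4232e+02 -5.9000e-01 -9.0000e-02 -2.9000e-01] sd [0.03 0.03 0.06 0.56 0.25 0.09] t 10.9
t 10.9 TCP drawer [-53.4  -1.1 142.4] tilt 40.0 P [-25.5  -1.2  81. ] F drawer [-0.58  0.26 -0.41] open 0.41
turn(deg) [ 0.05 -0.   -0.04] | shift if turned first [-2.9 -0.8  4.1] | shift now-frame [-2.9 -0.8  4.1]
t 10.9 pos [ 482.  -103.6  142.4] F [-0.55  0.33 -0.41] open 0.41
```

arm_command(targets=[[255,[-1.5,0,2],[0,0,0]],[255,[-1.5,0,2],[0,0,0]],[255,[0,0,0],[0,0,0]],[255,[-1.5,0,-1.3],[0,0,0]],[255,[-1.5,0,-1.3],[0,0,0]],[255,[-1.5,0,-1.3],[0,0,0]],[255,[0,0,0],[0,0,0]],[255,[0,0,0],[0,0,0]]])

```text
time_s: 11.7
ee_pos: [0.4761, -0.1029, 0.1373]
ee_rot: [0.022, 0.938, -0.062, 0.341]
wrist_force: [2.4, -0.0, 0.9]
opening: 0.409
```

```bash
cat >> h.py <<'E'
def lip():
    im,d,w=wcloud(); q=D.inv().apply(w.reshape(-1,3)-C).reshape(w.shape)
    a=q[(q[...,2]>80)&(q[...,2]<91)&(q[...,1]<26)&(q[...,1]>5)&(q[...,0]>-95)&(q[...,0]<-25)]; print('lip',len(a),np.percentile(a,[1,10,50,99],axis=0).round(1).tolist())
    return im
E
python3 - <<'E'
from h import *
avg(3); where(); lip()
E
```

```text
avg [-59.25  -1.17 137.32   2.52   0.19   0.33] sd [0.01 0.01 0.   0.1  0.36 0.1 ] t 11.85
t 11.85 TCP drawer [-59.2  -1.2 137.3] tilt 40.0 P [-31.2  -1.2  76. ] F drawer [2.48 0.58 0.31] open 0.406
lip 18 [[-42.9, 20.6, 86.1], [-42.9, 21.5, 86.3], [-42.4, 24.0, 86.9], [-40.8, 25.5, 87.6]]
```

Now the plate yields with only 2.5 N, so the foot is tucked. I'll work out the push-back and straighten-up rows.

```bash
python3 - <<'E'
from h import *
W=[(-31.2,76,40),(-34,76,40),(-37,76,40),(-40,76,40),(-43,75.5,36),(-46,75,32),(-48,74,28),(-50,73,24),(-50,72,20),(-50,71,16),(-50,70,12),(-50,69,8),(-50,68,4),(-50,67,0)]
for a,b in zip(W,W[1:]):
    (p,r),(p2,r2)=pose(*a),pose(*b); print(b,r.inv().apply(p2-p).round(1),(r.inv()*r2).as_rotvec(degrees=True).round(1)[1])
E
```

```text
(-34, 76, 40) [-2.1  0.  -1.8] 0.0
(-37, 76, 40) [-2.3 -0.  -1.9] 0.0
(-40, 76, 40) [-2.3 -0.  -1.9] 0.0
(-43, 75.5, 36) [ 1.9  0.  -0.1] -4.0
(-46, 75, 32) [ 1.8 -0.   0.1] -4.0
(-48, 74, 28) [2.3 0.  1.2] -4.0
(-50, 73, 24) [2.3 0.  1.4] -4.0
(-50, 72, 20) [ 4.1 -0.   2.3] -4.0
(-50, 71, 16) [4.1 0.  2.4] -4.0
(-50, 70, 12) [ 4.2 -0.   2.4] -4.0
(-50, 69, 8) [ 4.3 -0.   2.4] -4.0
(-50, 68, 4) [ 4.4 -0.   2.4] -4.0
(-50, 67, 0) [4.4 0.  2.4] -4.0
```

arm_command(targets=[[255,[-2.1,0,-1.8],[0,0,0]],[255,[-2.3,0,-1.9],[0,0,0]],[255,[-2.3,0,-1.9],[0,0,0]],[255,[1.9,0,-0.1],[0,-4,0]],[255,[1.8,0,0.1],[0,-4,0]],[255,[2.3,0,1.2],[0,-4,0]],[255,[2.3,0,1.4],[0,-4,0]],[255,[0,0,0],[0,0,0]]])

```text
time_s: 12.7
ee_pos: [0.4767, -0.1032, 0.1405]
ee_rot: [0.014, 0.976, -0.064, 0.207]
wrist_force: [2.5, -0.6, 3.2]
opening: 0.406
```

```bash
python3 - <<'E'
from h import *
avg(3); where(); lip()
E
```

```text
avg [-59.59  -1.15 139.77   2.93  -0.49   3.74] sd [0.32 0.04 0.17 0.41 0.68 0.28] t 12.85
t 12.85 TCP drawer [-60.   -1.1 139.6] tilt 24.06 P [-49.9  -1.2  72.9] F drawer [ 2.66 -1.38  3.35] open 0.407
lip 118 [[-62.1, 11.3, 80.4], [-61.9, 15.5, 83.8], [-60.5, 21.7, 86.9], [-54.4, 25.9, 88.5]]
```

Forces stay at about 4 N, with the plate pushed back about 23 mm. Straightening up next.

arm_command(targets=[[255,[4.1,0,2.3],[0,-4,0]],[255,[4.1,0,2.4],[0,-4,0]],[255,[4.2,0,2.4],[0,-4,0]],[255,[4.3,0,2.4],[0,-4,0]],[255,[4.4,0,2.4],[0,-4,0]],[255,[4.4,0,2.4],[0,-4,0]],[255,[0,0,0],[0,0,0]],[255,[0,0,0],[0,0,0]]])

```text
time_s: 13.7
ee_pos: [0.5029, -0.1063, 0.1311]
ee_rot: [-0.0, 0.998, -0.065, -0.0]
wrist_force: [2.8, -0.7, -3.4]
opening: 0.407
```

```bash
python3 - <<'E'
from h import *
avg(3); where(); im=lip(); save('w6.png',im)
im,d,w=wcloud();print(rect(w,88,100,(534,-111),150)); q=D.inv().apply(w.reshape(-1,3)-C).reshape(w.shape)
f=q[180:215,295:345].reshape(-1,3); f=f[(f[:,2]>105)]; A=np.c_[f[:,0],f[:,2],np.ones(len(f))]; print('side',np.median(f,0).round(1),np.linalg.lstsq(A,f[:,1],rcond=None)[0].round(3))
go(*pose(-50,33,0))
E
```

```text
avg [-32.56  -1.12 131.55   2.96   0.19  -2.42] sd [0.03 0.02 0.16 0.42 0.47 0.22] t 13.85
t 13.85 TCP drawer [-32.6  -1.1 131.7] tilt 0.02 P [-50.5  -1.1  66.7] F drawer [ 2.45 -0.24 -2.4 ] open 0.406
lip 374 [[-61.7, 5.6, 80.1], [-60.9, 8.5, 81.5], [-58.0, 17.3, 85.7], [-53.2, 25.9, 88.6]]
(21473, np.float64(92.95899562697319), ((535.0985717773438, -109.83221435546875), (80.84049987792969, 238.93247985839844), 82.4640884399414))
side [-31.3  28.9 130.4] [ 2.0000e-03 -5.0000e-03  2.9585e+01]
turn(deg) [ 0.   -0.03 -0.08] | shift if turned first [ 0.4 -0.9 34. ] | shift now-frame [ 0.3 -0.9 34. ]
t 13.95 pos [ 502.9 -106.4  132. ] F [ 2.2  -0.13 -2.16] open 0.404
```

View pics/w6.png

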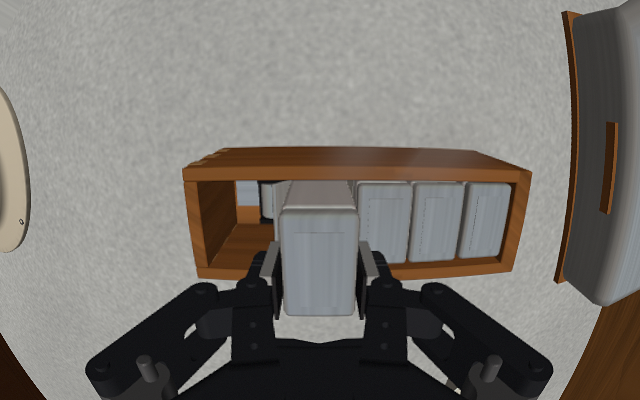

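The tin now stands upright between the plate (260,200) and the rear tin (382,222), with its foot inside the drawer. Lowering until the fingertips are just above the rim, then easing forward.

arm_command(targets=[[255,[0,0,6],[0,0,0]],[255,[0,0,6],[0,0,0]],[255,[0,0,6],[0,0,0]],[255,[0,0,6],[0,0,0]],[255,[0,0,6],[0,0,0]],[255,[0,0,3],[0,0,0]],[255,[3,0,0],[0,0,0]],[255,[3,0,0],[0,0,0]]])

```text
time_s: 14.75
ee_pos: [0.5094, -0.1072, 0.0987]
ee_rot: [-0.0, 0.998, -0.065, -0.0]
wrist_force: [1.6, -0.1, -2.4]
opening: 0.406
```

```bash
python3 - <<'E'
from h import *
avg(3); where(); lip()
E
```

```text
avg [-25.47  -1.14  98.85   2.53   0.58  -2.98] sd [0.12 0.01 0.02 0.24 0.86 0.38] t 14.9
t 14.9 TCP drawer [-25.6  -1.1  98.9] tilt 0.0 P [-43.6  -1.1  33.9] F drawer [ 2.5   1.21 -2.78] open 0.403
lip 557 [[-54.8, 5.3, 80.2], [-53.8, 7.6, 81.6], [-50.9, 16.7, 85.4], [-46.2, 25.8, 88.6]]
```

arm_command(targets=[[255,[1,0,0],[0,0,0]],[200,[0,0,0],[0,0,0]],[0,[0,0,0],[0,0,0]],[0,[0,0,0],[0,0,0]],[0,[0,0,0],[0,0,0]],[0,[0,0,0],[0,0,0]],[0,[0,0,0],[0,0,0]]])

```text
time_s: 15.65
ee_pos: [0.5103, -0.1074, 0.0989]
ee_rot: [0.0, 0.998, -0.065, 0.0]
wrist_force: [-0.1, -0.5, -0.0]
opening: 0.997
```

arm_command(targets=[[0,[0,0,-10],[0,0,0]],[0,[0,0,-25],[0,0,0]],[0,[0,0,-30],[0,0,0]],[255,[0,0,0],[0,0,0]],[255,[0,0,0],[0,0,0]],[255,[0,0,0],[0,0,0]]])

```text
time_s: 16.25
ee_pos: [0.51, -0.1072, 0.1633]
ee_rot: [-0.0, 0.998, -0.065, -0.0]
wrist_force: [-0.1, 0.9, -0.7]
opening: 0.514
```

```bash
python3 - <<'E'
from h import *
avg(5); where(); im,d,w=wcloud(); save('w7.png',im)
q=D.inv().apply(w.reshape(-1,3)-C).reshape(w.shape); m=(q[...,2]>100)&(q[...,2]<122)&(abs(q[...,0]+25)<35)&(abs(q[...,1])<36)
print('spare top',m.sum(),np.percentile(q[m],[2,50,98],axis=0).round(1).tolist())
f=q[m&(abs(q[...,1])<24)&(abs(q[...,0]+24)<13)]
A=np.c_[f[:,:2],np.ones(len(f))]; print('tilt deg x,y',np.degrees(np.linalg.lstsq(A,f[:,2],rcond=None)[0][:2]).round(2) if len(f) else None)
E
```

```text
avg [-2.5170e+01 -1.1000e+00  1.6319e+02 -1.9000e-01 -8.0000e-02 -2.4000e-01] sd [0.08 0.01 0.09 0.71 0.39 0.3 ] t 16.5
t 16.5 TCP drawer [-25.1  -1.1 163.3] tilt -0.05 P [-43.1  -1.1  98.4] F drawer [-1.29 -0.2   0.  ] open 0.052
spare top 3964 [[-38.4, -20.1, 103.7], [-21.7, 9.0, 117.8], [-4.0, 28.7, 119.3]]
tilt deg x,y [ 0.83 -0.04]
```

View pics/w7.png

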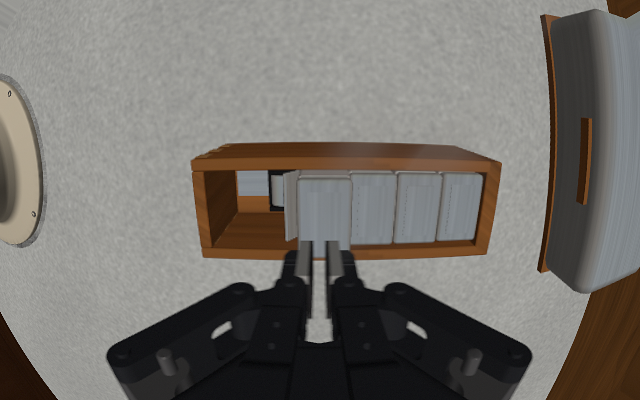

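The view shows the tin at (325,210), upright and pinched. It stands proud at z about 118 and is centred near drawer x −22. Pressing it down with closed fingers.

arm_command(targets=[[255,[3,-1,15],[0,0,0]],[255,[0,0,15],[0,0,0]],[255,[0,0,10],[0,0,0]],[255,[0,0,4],[0,0,0]],[255,[0,0,4],[0,0,0]],[255,[0,0,4],[0,0,0]],[255,[0,0,3],[0,0,0]],[255,[0,0,3],[0,0,0]]])

```text
time_s: 17.35
ee_pos: [0.5133, -0.1068, 0.1065]
ee_rot: [0.0, 0.998, -0.065, 0.0]
wrist_force: [-5.7, 1.1, 7.6]
opening: 0.001
```

arm_command(targets=[[255,[0,0,3],[0,0,0]],[255,[0,0,3],[0,0,0]],[255,[0,0,2],[0,0,0]],[255,[0,0,2],[0,0,0]]])

```text
time_s: 17.75
ee_pos: [0.5133, -0.1068, 0.0965]
ee_rot: [0.0, 0.998, -0.065, 0.0]
wrist_force: [-4.0, 0.4, 6.5]
opening: -0.001
```

```bash
python3 - <<'E'
from h import *
avg(3); where()
E
```

```text
avg [-21.79  -0.25  96.3   -1.03   0.32   1.45] sd [0.12 0.01 0.04 1.51 0.55 2.48] t 17.9
t 17.9 TCP drawer [-21.6  -0.3  96.3] tilt 0.04 P [-39.6  -0.3  31.3] F drawer [0.1  0.61 0.38] open 0.001
```

arm_command(targets=[[255,[0,0,1.5],[0,0,0]],[255,[0,0,1.5],[0,0,0]],[255,[0,0,0],[0,0,0]]])

```text
time_s: 18.2
ee_pos: [0.5135, -0.1068, 0.0928]
ee_rot: [0.0, 0.998, -0.065, 0.0]
wrist_force: [-0.4, -1.1, 0.5]
opening: -0.003
```

arm_command(targets=[[255,[0,0,1],[0,0,0]],[255,[0,0,1],[0,0,0]]])

```text
time_s: 18.4
ee_pos: [0.5138, -0.1069, 0.0919]
ee_rot: [0.0, 0.998, -0.065, 0.001]
wrist_force: [-10.4, 2.6, 30.5]
opening: -0.002
```

Force jumped to 30 N at z 91.9, so the tin has met the floor. Lifting off and checking the tops before the stroke.

arm_command(targets=[[255,[0,0,-6],[0,0,0]],[255,[0,0,-30],[0,0,0]],[255,[0,0,-34],[0,0,0]],[255,[36,0,0],[0,0,0]],[255,[37,0,0],[0,0,0]],[255,[37,0,0],[0,0,0]],[255,[0,0,0],[0,0,0]],[255,[0,0,0],[0,0,0]]])

```text
time_s: 19.2
ee_pos: [0.6225, -0.121, 0.1598]
ee_rot: [-0.0, 0.998, -0.065, -0.001]
wrist_force: [-0.2, 0.5, 0.1]
opening: 0.002
```

```bash
python3 - <<'E'
from h import *
avg(3); where(); im,d,w=wcloud(); save('w8.png',im)
print(rect(w,88,100,(534,-111),150))
q=D.inv().apply(w.reshape(-1,3)-C).reshape(w.shape); m=(q[...,2]>84)&(q[...,2]<125)&(q[...,1]<26)&(q[...,1]>-20)
for a,b in ((-38,-8),(-4,28),(34,66),(72,104)):
    f=q[m&(q[...,0]>a)&(q[...,0]<b)&(q[...,1]>0)]
    if len(f)>30: A=np.c_[f[:,:2],np.ones(len(f))]; print(a,len(f),'z',np.percentile(f[:,2],[5,50,95]).round(1),'slope deg',np.degrees(np.linalg.lstsq(A,f[:,2],rcond=None)[0][:2]).round(1))
h,_=np.histogram(q[m&(abs(q[...,2]-92)<3)&(q[...,1]>0)][:,0],np.arange(-60,110,2)); print(h.tolist())
lip()
E
```

```text
avg [ 8.7530e+01 -2.5000e-01  1.6069e+02  1.4000e-01  2.2000e-01  9.3000e-01] sd [0.1  0.03 0.29 0.3  0.24 0.12] t 19.35
t 19.35 TCP drawer [ 87.4  -0.3 161. ] tilt -0.01 P [69.4 -0.3 96. ] F drawer [0.56 0.53 1.09] open -0.003
(21204, np.float64(92.66956104080953), ((534.750244140625, -109.7379150390625), (80.72297668457031, 239.00283813476562), 82.49481201171875))
-38 1074 z [91.1 92.2 93.3] slope deg [ 0.3 -0.4]
-4 1352 z [90.5 92.2 93.3] slope deg [ 1.5 -1.5]
34 1514 z [91.  92.2 93.3] slope deg [ 0.3 -1.1]
72 1570 z [91.1 92.3 93.4] slope deg [-0.4 -0.8]
[0, 0, 0, 0, 0, 0, 1, 0, 0, 0, 5, 48, 68, 62, 65, 75, 73, 75, 70, 76, 77, 73, 77, 78, 83, 74, 80, 96, 61, 69, 83, 83, 76, 86, 82, 88, 84, 85, 92, 89, 90, 89, 90, 92, 92, 95, 81, 86, 90, 95, 92, 92, 94, 98, 97, 91, 94, 101, 102, 92, 97, 98, 95, 106, 87, 95, 98, 91, 102, 107, 103, 86, 93, 106, 105, 103, 100, 78, 105, 105, 103, 85, 101, 47]
lip 276 [[-50.7, 5.2, 81.1], [-49.2, 7.1, 82.1], [-46.6, 16.3, 85.4], [-30.6, 26.0, 90.9]]
```

View pics/w8.png

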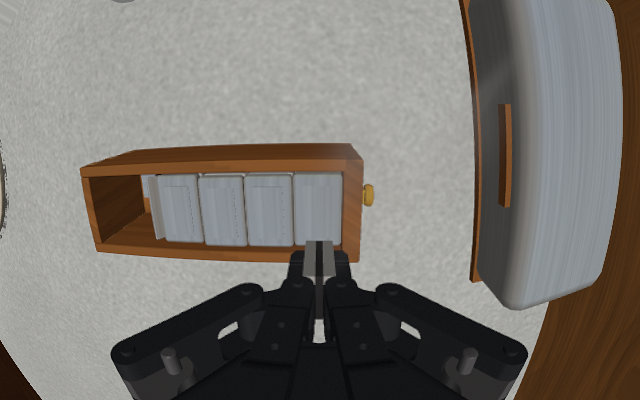

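All four tops are level at about 92 and there are no gaps. The tins are at (180,208), (222,210), (270,208) and (318,207). Now the touch check, starting on the front tin.

arm_command(targets=[[255,[-1,0,30],[0,0,0]],[255,[0,0,25],[0,0,0]],[255,[0,0,8],[0,0,0]],[255,[0,0,3],[0,0,0]],[255,[0,0,1.5],[0,0,0]],[255,[0,0,0],[0,0,0]],[255,[0,0,0],[0,0,0]]])

```text
time_s: 20.15
ee_pos: [0.6219, -0.1211, 0.0944]
ee_rot: [0.0, 0.998, -0.065, 0.001]
wrist_force: [0.6, 0.6, 0.2]
opening: -0.001
```

```bash
python3 - <<'E'
from h import *
avg(3)
E
```

```text
avg [ 8.740e+01 -3.400e-01  9.405e+01 -1.400e-01 -5.200e-01 -5.000e-02] sd [0.06 0.01 0.15 0.49 0.28 0.13] t 20.3
```

arm_command(targets=[[255,[0,0,1.4],[0,0,0]],[255,[0,0,0.3],[0,0,0]],[255,[0,0,0],[0,0,0]],[255,[0,0,0],[0,0,0]]])

```text
time_s: 20.7
ee_pos: [0.6216, -0.121, 0.092]
ee_rot: [0.0, 0.998, -0.065, 0.0]
wrist_force: [-0.8, 1.1, 4.9]
opening: -0.003
```

```bash
python3 - <<'E'
from h import *
avg(4)
E
```

```text
avg [87.31 -0.34 92.07 -1.04  0.27  5.74] sd [0.01 0.02 0.01 0.22 0.25 0.57] t 20.9
```

Contact on the front tin at z 92.07, 5.7 N. Easing a touch and starting the slide.

arm_command(targets=[[255,[0,0,-0.2],[0,0,0]],[255,[-3,0,0],[0,0,0]],[255,[-4,0,0],[0,0,0]],[255,[-4,0,0],[0,0,0]],[255,[-4,0,0],[0,0,0]],[255,[0,0,0],[0,0,0]]])

```text
time_s: 21.5
ee_pos: [0.606, -0.1189, 0.092]
ee_rot: [0.0, 0.998, -0.065, -0.0]
wrist_force: [-2.5, -0.9, 7.7]
opening: -0.003
```

```bash
python3 - <<'E'
from h import *
avg(3)
E
```

```text
avg [71.57 -0.3  92.07 -3.03  0.19  8.22] sd [0.01 0.01 0.01 0.14 0.2  0.14] t 21.65
```

arm_command(targets=[[255,[0,0,-0.4],[0,0,0]],[255,[-2,0,0],[0,0,0]],[255,[0,0,0],[0,0,0]]])

```text
time_s: 21.95
ee_pos: [0.6042, -0.1187, 0.0921]
ee_rot: [-0.0, 0.998, -0.065, -0.0]
wrist_force: [-0.5, -0.7, 2.8]
opening: 0.005
```

```bash
python3 - <<'E'
from h import *
avg(3)
E
```

```text
avg [69.79 -0.26 92.07 -1.75  0.23  2.78] sd [0.02 0.   0.01 0.62 0.04 0.2 ] t 22.1
```

arm_command(targets=[[255,[-4,0,0],[0,0,0]],[255,[-4,0,0],[0,0,0]],[255,[-4,0,0],[0,0,0]],[255,[-4,0,0],[0,0,0]],[255,[-4,0,0],[0,0,0]],[255,[-4,0,0],[0,0,0]]])

```text
time_s: 22.7
ee_pos: [0.5804, -0.1156, 0.0922]
ee_rot: [0.0, 0.998, -0.065, -0.0]
wrist_force: [-0.2, 0.1, 0.4]
opening: -0.004
```

arm_command(targets=[[255,[-4,0,0],[0,0,0]],[255,[-4,0,0],[0,0,0]],[255,[-4,0,0],[0,0,0]],[255,[-4,0,0],[0,0,0]],[255,[-4,0,0],[0,0,0]]])

```text
time_s: 23.2
ee_pos: [0.5606, -0.113, 0.0923]
ee_rot: [0.0, 0.998, -0.065, -0.0]
wrist_force: [-0.5, 1.0, -0.2]
opening: -0.002
```

```bash
python3 - <<'E'
from h import *
avg(2)
E
```

```text
avg [ 2.553e+01 -2.200e-01  9.227e+01  1.130e+00 -1.000e-02  1.000e-01] sd [0.16 0.   0.01 0.1  0.18 0.56] t 23.3
```

Contact faded around the second and third tins. I'll redo the stroke from the front with slightly more bias so it touches throughout.

arm_command(targets=[[255,[0,0,-10],[0,0,0]],[255,[30,0,0],[0,0,0]],[255,[31,0,0],[0,0,0]],[255,[0,0,0],[0,0,0]],[255,[0,0,7],[0,0,0]],[255,[0,0,3],[0,0,0]],[255,[0,0,0.4],[0,0,0]],[255,[0,0,0],[0,0,0]]])

```text
time_s: 24.1
ee_pos: [0.6209, -0.1209, 0.0921]
ee_rot: [0.0, 0.998, -0.065, 0.0]
wrist_force: [-0.4, 1.0, 1.9]
opening: 0.003
```

```bash
python3 - <<'E'
from h import *
avg(6)
E
```

```text
avg [86.61 -0.27 92.06 -4.58  0.57  5.18] sd [0.02 0.01 0.02 1.56 0.27 1.07] t 24.4
```

arm_command(targets=[[255,[-4,0,-0.1],[0,0,0]],[255,[-4,0,0],[0,0,0]],[255,[-4,0,0],[0,0,0]],[255,[-4,0,0],[0,0,0]],[255,[-4,0,0],[0,0,0]],[255,[-4,0,0],[0,0,0]]])

```text
time_s: 25.0
ee_pos: [0.5974, -0.1178, 0.0921]
ee_rot: [0.0, 0.998, -0.065, 0.0]
wrist_force: [3.2, 0.1, 3.5]
opening: 0.001
```

arm_command(targets=[[255,[-4,0,0],[0,0,0]],[255,[-4,0,0.05],[0,0,0]],[255,[-4,0,0.05],[0,0,0]],[255,[-4,0,0],[0,0,0]]])

```text
time_s: 25.4
ee_pos: [0.5817, -0.1157, 0.092]
ee_rot: [0.0, 0.998, -0.065, 0.0]
wrist_force: [3.9, -0.9, 5.6]
opening: 0.004
```

Light contact is holding at 3.5–5.6 N. Continuing.

arm_command(targets=[[255,[-4,0,0],[0,0,0]],[255,[-4,0,0],[0,0,0]],[255,[-4,0,0],[0,0,0]],[255,[-4,0,0],[0,0,0]],[255,[-4,0,0],[0,0,0]]])

```text
time_s: 25.9
ee_pos: [0.5619, -0.1132, 0.092]
ee_rot: [0.0, 0.998, -0.065, 0.0]
wrist_force: [3.8, -0.5, 4.3]
opening: 0.004
```

arm_command(targets=[[255,[-4,0,0],[0,0,0]],[255,[-4,0,0],[0,0,0]],[255,[-4,0,0.05],[0,0,0]],[255,[-4,0,0],[0,0,0]],[255,[-4,0,0],[0,0,0]]])

```text
time_s: 26.4
ee_pos: [0.5421, -0.1106, 0.092]
ee_rot: [0.0, 0.998, -0.065, 0.0]
wrist_force: [5.2, -0.0, 5.5]
opening: -0.003
```

arm_command(targets=[[255,[-4,0,-0.1],[0,0,0]],[255,[-4,0,-0.05],[0,0,0]],[255,[-4,0,0],[0,0,0]],[255,[-4,0,0],[0,0,0]]])

```text
time_s: 26.8
ee_pos: [0.5272, -0.1087, 0.0931]
ee_rot: [0.0, 0.998, -0.065, 0.002]
wrist_force: [8.8, -0.4, 20.9]
opening: -0.002
```

arm_command(targets=[[255,[-4,0,0],[0,0,0]],[255,[-4,0,0],[0,0,0]],[255,[-4,0,0],[0,0,0]],[255,[-3,0,0],[0,0,0]]])

```text
time_s: 27.2
ee_pos: [0.5146, -0.1074, 0.096]
ee_rot: [0.001, 0.998, -0.065, 0.005]
wrist_force: [11.8, 0.5, 44.2]
opening: 0.001
```

The fingers rode up to z 96 with 44 N at the added tin, so something stands high or has tipped. Lifting and looking.

arm_command(targets=[[255,[0,0,-20],[0,0,0]],[255,[20,0,-35],[0,0,0]],[255,[40,0,-20],[0,0,0]],[255,[40,0,0],[0,0,0]],[255,[0,0,0],[0,0,0]],[255,[0,0,0],[0,0,0]]])

```text
time_s: 27.8
ee_pos: [0.6099, -0.1193, 0.1654]
ee_rot: [-0.0, 0.998, -0.065, -0.002]
wrist_force: [-0.1, 0.4, 0.4]
opening: -0.002
```

```bash
cat >> h.py <<'E'
def check(name):
    where(); im,d,w=wcloud(); save(name,im)
    q=D.inv().apply(w.reshape(-1,3)-C).reshape(w.shape); m=(q[...,2]>80)&(q[...,2]<125)&(q[...,1]<26)&(q[...,1]>2)
    for a in range(-60,108,6):
        k=m&(q[...,0]>a)&(q[...,0]<=a+6); f=q[k]
        if len(f)>10: print(a,len(f),np.percentile(f[:,2],[5,50,95]).round(1),end='; ')
    print(); m2=m&(abs(q[...,2]-92)<12)
    for v in range(150,240,12): pass
    return im,q
E
python3 - <<'E'
from h import *
check('w9.png'); lip()
E
```

```text
t 27.8 TCP drawer [ 75.5  -0.2 165.4] tilt -0.19 P [ 5.730e+01 -1.000e-01  1.005e+02] F drawer [-0.21  0.42  0.36] open -0.002
-54 80 [85.7 87.3 88.4]; -48 226 [81.3 84.  87. ]; -42 55 [90.5 91.6 92.7]; -36 195 [90.9 92.1 93.2]; -30 198 [91.1 92.4 93.5]; -24 208 [91.4 92.3 93.4]; -18 220 [91.1 92.3 93.4]; -12 228 [91.  92.2 93.2]; -6 221 [89.2 91.3 92.5]; 0 233 [90.7 92.2 93.1]; 6 236 [91.1 92.3 93.5]; 12 245 [91.1 92.3 93.3]; 18 251 [90.7 92.2 93.4]; 24 248 [90.9 92.2 93.1]; 30 257 [88.6 91.1 92.6]; 36 250 [90.9 92.2 93.3]; 42 264 [91.1 92.4 93.4]; 48 261 [91.2 92.3 93.3]; 54 262 [91.2 92.3 93.5]; 60 271 [90.9 92.2 93.3]; 66 268 [89.4 91.2 92.7]; 72 255 [91.1 92.2 93.3]; 78 269 [91.3 92.4 93.4]; 84 275 [91.3 92.5 93.5]; 90 258 [91.3 92.4 93.5]; 96 261 [91.1 92.1 93.2]; 102 275 [89.8 93.6 95.7]; 
lip 295 [[-50.4, 5.2, 80.5], [-48.9, 7.0, 81.9], [-46.2, 15.5, 85.2], [-29.2, 25.9, 91.0]]
```

View pics/w9.png

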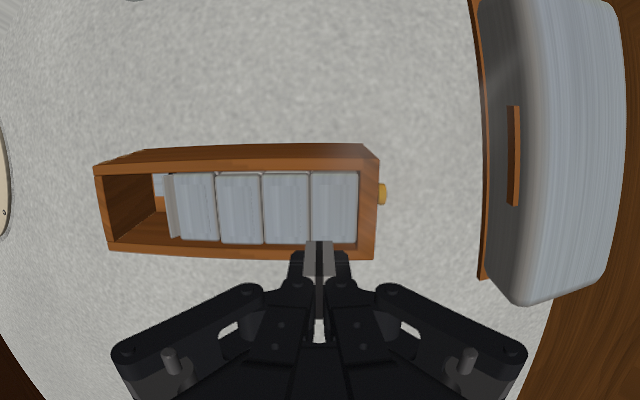

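After lifting, all four tops are level again at 92.3, with the tins at (195,206), (240,208), (285,208) and (333,207). The drag must have tipped the added tin for a moment: friction is near 1 and only the spring supports it. I'll repeat the stroke at about 1 N over the last tin. That's 12 pictures viewed, so from here I use numbers only.

arm_command(targets=[[255,[10.5,0,30],[0,0,0]],[255,[0,0,30],[0,0,0]],[255,[0,0,11],[0,0,0]],[255,[0,0,3],[0,0,0]],[255,[0,0,0.6],[0,0,0]],[255,[0,0,0],[0,0,0]],[255,[0,0,0],[0,0,0]]])

```text
time_s: 28.6
ee_pos: [0.6213, -0.121, 0.0936]
ee_rot: [0.0, 0.998, -0.065, 0.001]
wrist_force: [1.0, 0.3, -0.4]
opening: 0.0
```

```bash
python3 - <<'E'
from h import *
avg(6)
E
```

```text
avg [ 8.681e+01 -3.400e-01  9.290e+01 -3.100e-01  2.000e-01 -1.000e-02] sd [0.11 0.02 0.3  0.34 0.66 0.73] t 28.9
```

arm_command(targets=[[255,[0,0,0.3],[0,0,0]],[255,[0,0,0],[0,0,0]],[255,[0,0,0],[0,0,0]]])

```text
time_s: 29.2
ee_pos: [0.621, -0.1209, 0.0921]
ee_rot: [0.0, 0.998, -0.065, 0.0]
wrist_force: [0.5, 0.0, 1.2]
opening: -0.005
```

```bash
python3 - <<'E'
from h import *
avg(3)
E
```

```text
avg [ 8.666e+01 -3.100e-01  9.208e+01  4.000e-01  7.000e-02  9.100e-01] sd [0.   0.01 0.   0.31 0.12 0.41] t 29.35
```

Contact on the front tin at about 1 N, z 92.08. Sliding.

arm_command(targets=[[255,[-4,0,0.05],[0,0,0]],[255,[-4,0,0],[0,0,0]],[255,[-4,0,0],[0,0,0]],[255,[-4,0,0],[0,0,0]],[255,[-4,0,0],[0,0,0]],[255,[-4,0,0],[0,0,0]]])

```text
time_s: 29.95
ee_pos: [0.5968, -0.1177, 0.0921]
ee_rot: [0.0, 0.998, -0.065, 0.0]
wrist_force: [1.8, 0.9, 2.0]
opening: -0.003
```

arm_command(targets=[[255,[-4,0,0.05],[0,0,0]],[255,[-4,0,0],[0,0,0]],[255,[-4,0,0],[0,0,0]],[255,[-4,0,0],[0,0,0]]])

```text
time_s: 30.35
ee_pos: [0.5811, -0.1157, 0.0921]
ee_rot: [0.0, 0.998, -0.065, 0.0]
wrist_force: [1.8, -0.7, 3.6]
opening: -0.004
```

```bash
python3 - <<'E'
from h import *
avg(2)
E
```

```text
avg [46.01 -0.26 92.06 -2.11 -0.53  3.47] sd [0.04 0.   0.01 1.85 0.03 2.72] t 30.45
```

arm_command(targets=[[255,[-4,0,-0.1],[0,0,0]],[255,[-4,0,0],[0,0,0]],[255,[-4,0,0],[0,0,0]],[255,[-4,0,0],[0,0,0]],[255,[-4,0,0],[0,0,0]]])

```text
time_s: 30.95
ee_pos: [0.5612, -0.113, 0.0921]
ee_rot: [0.0, 0.998, -0.065, 0.0]
wrist_force: [3.2, -0.6, 2.6]
opening: 0.001
```

arm_command(targets=[[255,[-4,0,0],[0,0,0]],[255,[-4,0,0],[0,0,0]],[255,[-4,0,0],[0,0,0]]])

```text
time_s: 31.25
ee_pos: [0.5493, -0.1115, 0.0921]
ee_rot: [0.0, 0.998, -0.065, 0.0]
wrist_force: [2.8, -0.4, 3.9]
opening: -0.002
```

```bash
python3 - <<'E'
from h import *
avg(2)
E
```

```text
avg [ 1.391e+01 -2.000e-01  9.205e+01 -1.110e+00  5.000e-02  3.710e+00] sd [0.04 0.01 0.01 2.04 0.12 2.01] t 31.35
```

arm_command(targets=[[255,[-3,0,-0.2],[0,0,0]],[255,[-3,0,0],[0,0,0]],[255,[-3,0,0],[0,0,0]]])

```text
time_s: 31.65
ee_pos: [0.5403, -0.1102, 0.0921]
ee_rot: [-0.0, 0.998, -0.065, -0.0]
wrist_force: [1.3, 0.1, 1.4]
opening: -0.0
```

arm_command(targets=[[255,[-3,0,0],[0,0,0]],[255,[-3,0,0],[0,0,0]]])

```text
time_s: 31.85
ee_pos: [0.5343, -0.1095, 0.0921]
ee_rot: [-0.0, 0.998, -0.065, -0.0]
wrist_force: [-1.0, -0.4, 0.9]
opening: -0.003
```

About 1 N now, at drawer x −1. Continuing in short steps onto the added tin.

arm_command(targets=[[255,[-3,0,0],[0,0,0]],[255,[-3,0,0],[0,0,0]]])

```text
time_s: 32.05
ee_pos: [0.5284, -0.1087, 0.0921]
ee_rot: [0.0, 0.998, -0.065, -0.0]
wrist_force: [-0.6, -0.3, -0.5]
opening: -0.002
```

arm_command(targets=[[255,[-3,0,0],[0,0,0]],[255,[-3,0,0],[0,0,0]]])

```text
time_s: 32.25
ee_pos: [0.5225, -0.1079, 0.0922]
ee_rot: [0.0, 0.998, -0.065, -0.0]
wrist_force: [-0.1, -0.0, 0.2]
opening: 0.0
```

arm_command(targets=[[255,[-3,0,0],[0,0,0]],[255,[-3,0,0],[0,0,0]]])

```text
time_s: 32.45
ee_pos: [0.5166, -0.1072, 0.0922]
ee_rot: [0.0, 0.998, -0.065, -0.0]
wrist_force: [0.0, -0.2, 0.2]
opening: -0.001
```

arm_command(targets=[[255,[-2,0,0.15],[0,0,0]],[255,[0,0,0.05],[0,0,0]],[255,[0,0,0],[0,0,0]]])

```text
time_s: 32.75
ee_pos: [0.5149, -0.107, 0.0921]
ee_rot: [0.0, 0.998, -0.065, 0.0]
wrist_force: [-0.4, -0.2, 0.1]
opening: -0.006
```

```bash
python3 - <<'E'
from h import *
avg(4)
E
```

```text
avg [-2.028e+01 -2.000e-01  9.206e+01 -3.000e-02 -5.000e-02  1.040e+00] sd [0.01 0.01 0.01 0.51 0.26 0.65] t 32.95
```

Contact at about 1 N and z 92.06 on the added tin. A few more mm along it, then off.

arm_command(targets=[[255,[-1.5,0,0.05],[0,0,0]],[255,[-1.5,0,0],[0,0,0]],[255,[-1.5,0,0],[0,0,0]]])

```text
time_s: 33.25
ee_pos: [0.5104, -0.1064, 0.0921]
ee_rot: [0.0, 0.998, -0.065, 0.0]
wrist_force: [0.4, 0.1, 1.8]
opening: -0.0
```

arm_command(targets=[[255,[0,0,-20],[0,0,0]],[255,[0,0,-40],[0,0,0]],[255,[40,0,-15],[0,0,0]],[255,[40,0,0],[0,0,0]],[255,[20,0,0],[0,0,0]],[255,[0,0,0],[0,0,0]],[255,[0,0,0],[0,0,0]]])

```text
time_s: 33.95
ee_pos: [0.6092, -0.1193, 0.1663]
ee_rot: [-0.0, 0.998, -0.065, -0.001]
wrist_force: [-0.6, 0.2, -0.6]
opening: -0.001
```

```bash
python3 - <<'E'
from h import *
im,q=check('w10.png'); im,d,w=wcloud(); print(rect(w,88,100,(534,-111),150)); lip(); avg(3)
im,d,w2=cloud('top'); a=np.load('top.npz')['w']; df=np.abs(w2[...,2]-a[...,2])>.02; df[:, :120]=0
n,l,st,c=cv2.connectedComponentsWithStats(df.astype(np.uint8)); print([(s.tolist(),k.round().tolist()) for s,k in zip(st[1:],c[1:]) if s[4]>25])
E
```

```text
t 33.95 TCP drawer [ 74.7  -0.2 166.3] tilt -0.08 P [ 56.6  -0.2 101.4] F drawer [-0.65  0.09 -0.63] open -0.001
-54 73 [86.  87.4 88.4]; -48 231 [81.2 83.9 87.1]; -42 49 [90.4 91.6 92.2]; -36 199 [91.1 92.2 93.3]; -30 201 [91.3 92.3 93.5]; -24 204 [91.3 92.3 93.2]; -18 220 [91.3 92.4 93.6]; -12 227 [91.2 92.2 93.5]; -6 226 [88.7 91.3 92.7]; 0 227 [91.  92.  93.1]; 6 243 [91.1 92.3 93.3]; 12 244 [91.  92.3 93.3]; 18 251 [90.9 92.2 93.4]; 24 250 [90.8 92.  93.2]; 30 254 [88.7 91.2 92.6]; 36 258 [91.1 92.2 93.2]; 42 254 [91.2 92.3 93.5]; 48 260 [91.2 92.3 93.5]; 54 260 [91.1 92.3 93.4]; 60 267 [91.2 92.2 93.2]; 66 269 [89.6 91.3 92.6]; 72 252 [91.1 92.1 93.1]; 78 256 [91.2 92.3 93.3]; 84 270 [91.4 92.4 93.3]; 90 264 [91.4 92.5 93.4]; 96 252 [91.1 92.2 93.3]; 102 276 [90.  94.  95.8]; 
(21097, np.float64(92.6627690540854), ((534.7215576171875, -109.61259460449219), (80.51466369628906, 239.11973571777344), 82.4853515625))
lip 289 [[-50.4, 5.2, 80.8], [-49.2, 7.1, 82.0], [-46.3, 15.6, 85.3], [-31.2, 25.8, 90.9]]
avg [ 7.4630e+01 -2.9000e-01  1.6734e+02 -1.1000e-01 -2.4000e-01 -7.0000e-02] sd [0.08 0.01 0.03 0.28 0.17 0.27] t 34.25
[([120, 86, 305, 314, 36282], [301.0, 286.0]), ([253, 163, 22, 26, 354], [264.0, 175.0])]
```

All good: tops level, the plate holding the row, and the robot clear. Handing in.

```bash
python3 -c "
from workcell import ctrl
print(ctrl.finish_job())"
```

```text
the job is handed in; nothing more can be done
None
```

The spare tin is in the row, upright on the drawer floor. I ran the final touch check from the front tin to the added one, and nothing stands above the rim. The job was handed in at about 34 s.

**Insertion:**
- **First try:** at a 25° lean the foot caught on the plate's lip with 30 N upward, so I backed out.
- **Second try:** leaned to 40°, the foot tucked in below the lip's bend and the plate gave way at about 2.5 N. I then straightened the tin, let it go proud at about z 118, and pressed it down. The force jumped to 30 N at z 91.9, where it met the floor.

**Touch check, three strokes:**
1. Contact faded around the second and third tins.
2. I pressed too hard (about 5 N). On the added tin the fingers rode up to z 96 and the wrist force reached 44 N, probably because the tin tipped for a moment against the spring. It was level again once I lifted.
3. I repeated it lightly from the front tin, about 1–4 N. The force fell to about zero for some 15–20 mm while crossing onto the added tin. I then felt that tin at about 1–2 N, z 92.1, and slid a few mm along it.

**Last checks:**
- All four tops measured level at about 92.3, below the rim at 95.
- The drawer had not moved, to within the measurement, and the plate rests against the added tin.
- The overhead depth comparison showed changes only at the tin's old place and in one large patch around the arm. That patch overlaps the drawer area and would hide small shifts of objects near it.
- The robot was clear of everything.

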